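# Index the test fixture and present the glass plate label end up

### The arm

A 6-joint arm with a two-finger parallel gripper is mounted at the origin on the work surface. World frame = base frame: x ahead of the robot, y to its left, z up, the work surface at z = 0. Lengths are in mm, angles in degrees, forces in N, time in s.
With the tool pointing down it reaches from about 350 to 1000 mm from the base axis. Payload 7.1 kg.
Tool frame: the origin (TCP) lies where the fingers leave the gripper's body, on its centre line; the fingertips stand 73 mm ahead of it and the grasp point (between the pads) lies 54 mm ahead of it; x points along the fingers, y is the direction in which the jaws open and shut, and the axes are right-handed (so a half turn about x gives the same grasp; the last joint's range is limited). The gripper opens to 85 mm and grips with 20 to 120 N. Pads are 22 mm wide; open, the fingers measure 114 mm over their backs; the gripper's body (76 mm by 85 mm) begins 54 mm behind the grasp point. The pads swing forward as they close: fully open they stand 13 mm farther back than shut.
Start: joints at [73.281, 24.242, 93.386, -0, 62.372, -1.089], TCP at [168.362, 601.88, 303.919] pointing down, gripper open.
Joint ranges: [-172.04, 172.04], [-51.8, 120.97], [4.93, 147.93], [-75.15, 255.16], [6.16, 154.13], [-145.62, 145.62]. Speed limits (degrees/s): [136.94, 136.94, 172.46, 180, 180, 180].

### API

Orientations are given as [roll, pitch, yaw] about the fixed x, y, z axes, in that order (R = Rz(yaw) Ry(pitch) Rx(roll)).
In Python, from plant import env gives the robot as it stands.
- The arm moves only by the tool drive_tool, never from a script. Its argument "motion" is a list of rows, each an object with "travel": the shift along the world's x, y, z in m, a list of three; "rot": the turn, a rotation vector about the world's x, y, z in rad, a list of three; "claw": the closure, from 0 (fully open) to 1 (shut). In form: [{"travel": [tx, ty, tz], "rot": [ax, ay, az], "claw": claw}, ...]. A call has exactly 8 rows; each row shifts and turns the commanded pose from where the row before left it; what a row does not reach is not made up. A row lasts 1/10 s, in which the tool goes at most 50 mm and 8.59 degrees, less where a joint would pass 70% of its speed; a pose out of reach is approached as far as the arm can. A call is refused whole if a number of a shift passes 0.05 or a number of a turn 0.15, either way. A call with a gripper value outside its range is refused whole. The fingers move at their own pace and stop on an object; "newtons" is the grip in N (left out, the last holds). Time passes only in rows, so rows that do not move let the fingers close, or fill a call up. It gives the time, the measured TCP pose, the force and the opening at its end, in the units of the state.
- env.read_state(): the state, without advancing time (a new reading comes with each control period).
- env.get_image(name): name is "scene" or "top"; returns the picture (400x640x3 uint8, red, green, blue); there is no depth.
- env.calibration(name): a dict with "camera_matrix" (3x3 intrinsics, pixels), "D" ([k1, k2, p1, p2, k3] as OpenCV has them; the pictures are not rectified), "R" (3x3) and "t" (3): a world point X has camera coordinates R X + t. Camera axes: x right, y down, z forward; pixel columns grow to the right and rows downward; lengths in mm; the calibration is good to about 2 mm. A picture is of the moment at which its call begins. calibration takes no time and is no camera call.
- env.job_done(): hands the job in, once; it reports no verdict.
Trained networks look in the newest picture that a camera, given by its name, has taken for a name from the list of things; names that differ only in an ending like _2 or _b are one class to them, and where a whole thing is asked for, a point or a joint stands for the part that bears it (a point fixed in the world has none). Each returns a list of dicts, best first, with "conf" (0 to 1); they miss things now and then, are a little off and sometimes report something else, mostly with a low value. They report only what shows in the picture. A call takes as long as a camera call. They do not tell look-alikes from the thing itself.
- env.look_for(camera, thing): "box" ([left, top, width, height] in pixels, round what is visible of it).
- env.spot_point(camera, thing): "centre" ([column, row] in pixels: a listed point, or the origin of a listed thing).
The state is a dict: "time_s": time; "q": joint angles; "joint_velocities": joint speeds; "effort": joint torques, N m; "position": TCP position; "orientation": TCP orientation; "force": force on the tool from outside, world axes, zero at the start; "wrist_torque": the same for the moment, N m; "grip_width": opening from 0.0 (shut) to 1.0 (fully open).
Only numpy, scipy, OpenCV 4.12 (cv2) and the standard library are available. Lean on these libraries where they do the work, as an engineer would, in place of code of your own. Each camera call takes 0.05 s, during which the arm holds its last target. There are 200 camera calls.

### The job

With the glass plate still lying on it, push the grey test fixture along the rail until it clicks into the next station (the nearer pair of index fins, not the far one). Then lift the plate off, at least ten centimetres above where it lay, and tilt it so that its frosted label end, the end with the small corner notch, is the upper end, with the plate sloping at about 45 degrees or steeper. Finish while still holding it like that, steady in the gripper, with the fixture left at its station and the relay and fan shroud left alone.

Things in the scene. Friction and masses are not known exactly. Their poses are not given: they have to be found in the camera images.
- rail: Fixed aluminium slide rail, 440 mm long along its y; base 90 mm wide, 8 mm high; grooved track 44 mm wide, 16 mm high; dark end blocks 18 mm high. Origin on the bench under its middle. Pairs of 6 mm steel index fins, 21 mm high, 40 mm either side of the centre line, mark the stations at rail y = +20 mm (next) and +120 mm (far). The fixture starts on the -y part and is to move to +y.
- carrier: The grey fixture's base block, 60 mm wide (x), 140 long (y), 18 to 42 mm above the bench, axes as the rail's; origin at the centre of its underside. It slides only along y, starts 100 to 140 mm before the next station, stays where left. Push its upright end face, fingertips 22 to 35 mm above the bench. A 18 x 18 mm rubber post, 22 mm high, on its middle carries the plate.
- next_station (a point): Fixed point on the rail where the fixture's origin is when its detent has clicked in; axes as the rail's. The fixture slides with about 2 N; a rib 16 to 6 mm before this point takes about 8 N to cross; from 5 mm before it a spring pulls the fixture in and centres it within 1 mm; about 8 N pushes it out again. The far station is 100 mm further on.
- plate: Loose glass plate 100 mm long (x), 40 wide (y), 5 thick, about 50 g; origin at the centre of its underside. It lies flat on the post (underside 64 mm above the bench), centred within 4 mm, at any yaw, overhanging all round. Its +x points to the frosted label end (last 28 mm, faintly milky) with a 12 x 12 mm notch at the (+x, +y) corner; other corners are square. Grip across its width.
- relay: Bystander: orange relay block, 30 x 38 x 40 mm, standing on the bench to the robot's left, past the rail's end; origin at the centre of its underside.
- shroud: Bystander: black plastic square fan shroud, 80 x 80 x 25 mm with a large round hole, flat on the bench to the robot's right; origin at the centre of its underside.
Not all that is in view belongs to the job. There is more than one size of the plate; the one meant has the size given above.

How it is judged:
By the outcome, as a careful person would: the job done as asked, in the order asked, and still so for the second after the job is handed in, while the arm keeps its last pose, push and grip.
It also fails if it takes over 54 s, if anything falls off the work surface, if the arm or the gripper's body presses on something with over 40 N, if the wrist force passes 120 N, or if a joint passes its speed limit or range.

## Working session

There is one attempt and no reset: what is moved stays moved. The work goes in short steps, Python scripts to look and compute and a tool call to move; the robot and the scene stay as the last step left them, time stands still between calls to the robot, and variables do not carry over. Pictures are saved under pics/ and viewed, about 8 in all and at most 12, crops included, and the job is handed in when it is done.

Besides the shell and the picture viewer there is one more tool, called by a JSON object that holds its "method" and its "body". drive_tool: Moves the arm, as the interface text tells. Its arguments: {"type":"object","properties":{"motion":{"type":"array","items":{"type":"object","properties":{"travel":{"type":"array","items":{"type":"number"}},"rot":{"type":"array","items":{"type":"number"}},"claw":{"type":"number"}}}},"newtons":{"type":"number"}},"required":["motion"]}

```bash
mkdir -p pics; ls
cat > h.py <<'E'
import numpy as np, cv2
from plant import env
def cal(n):
    c=env.calibration(n); return [np.array(c[k],float) for k in("camera_matrix","D","R","t")]
def ray(n,px,z):
    K,D,R,t=cal(n); u=cv2.undistortPoints(np.array([[px]],float),K,D)[0,0]
    d=R.T@np.array([u[0],u[1],1]); c=-R.T@t; return c+d*(z-c[2])/d[2]
def proj(n,P):
    K,D,R,t=cal(n); return cv2.projectPoints(np.array(P,float).reshape(-1,3),cv2.Rodrigues(R)[0],t,K,D)[0][:,0]
def snap(n,f):
    im=env.get_image(n); cv2.imwrite(f"pics/{f}.png",im[:,:,::-1]); return im
E
python3 - <<'E'
from h import *
s=env.read_state(); print({k:np.round(v,2).tolist() for k,v in s.items()})
for n in("top","scene"):
    snap(n,n+"0")
    K,D,R,t=cal(n); print(n,"cam at",np.round(-R.T@t),"fwd",np.round(R[2],2))
    for th,z in(("rail",0),("carrier",18),("next_station",18),("plate",64),("relay",0),("shroud",0)):
        for p in env.spot_point(n,th)[:3]: print(th,np.round(p["centre"]),round(p["conf"],2),np.round(ray(n,p["centre"],z)))
E
```

```text
pics
{'time_s': 0.0, 'q': [73.28, 24.29, 93.43, 0.0, 62.37, -1.09], 'joint_velocities': [0.0, -0.01, 0.03, 0.07, 0.01, 0.05], 'effort': [0.0, -55.74, -28.17, 0.0, 0.01, 0.0], 'position': [168.26, 601.47, 303.13], 'orientation': [-92.24, 89.91, -107.87], 'force': [0.82, -0.34, -0.29], 'wrist_torque': [0.01, 0.01, -0.01], 'grip_width': 1.01}
top cam at [ 411.  -22. 1108.] fwd [ 0.13 -0.01 -0.99]
rail [304. 196.] 0.76 [567.   8.   0.]
carrier [338. 192.] 0.94 [579. -98.  18.]
carrier [294. 194.] 0.58 [570.  35.  18.]
next_station [294. 192.] 0.63 [576.  37.  18.]
plate [343. 192.] 0.71 [ 573. -107.   64.]
plate [347. 245.] 0.66 [ 422. -119.   64.]
plate [350. 150.] 0.56 [ 697. -128.   64.]
relay [175. 238.] 0.49 [432. 392.   0.]
shroud [445. 212.] 0.57 [ 528. -425.    0.]
scene cam at [1074.  165.  806.] fwd [-0.55 -0.22 -0.81]
rail [340. 218.] 0.66 [568.  16.   0.]
carrier [292. 204.] 0.67 [ 580. -106.   18.]
next_station [346. 217.] 0.94 [573.  34.  18.]
plate [290. 193.] 0.86 [ 581. -109.   64.]
plate [256. 250.] 0.86 [ 750. -118.   64.]
plate [306. 164.] 0.75 [ 482. -105.   64.]
relay [500. 216.] 0.59 [427. 394.   0.]
shroud [199. 160.] 0.91 [ 518. -420.   -0.]
```

View pics/top0.png

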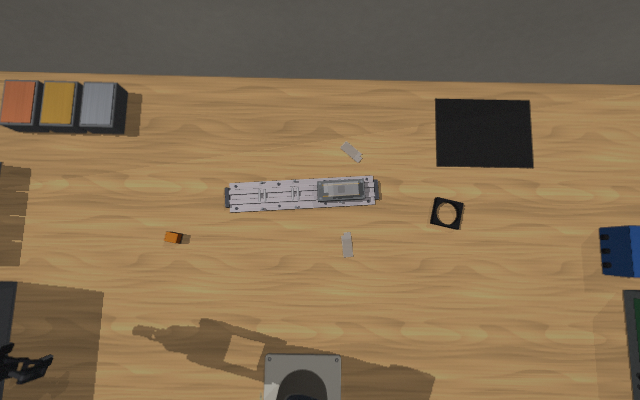

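View pics/scene0.png

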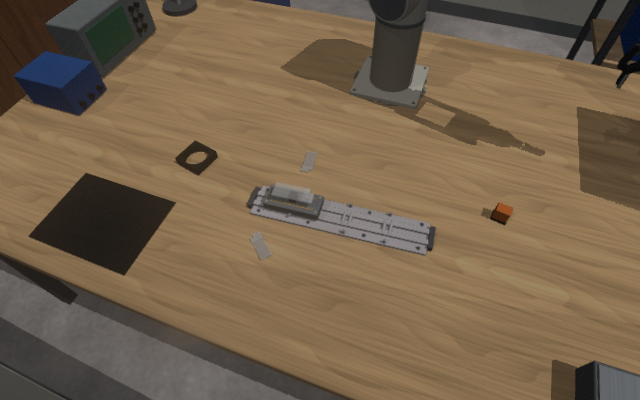

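The top picture shows the rail from about (228,197) to (378,190). The fixture and plate are at about (342,190), and two loose decoy plates lie at (352,152) and (347,244). The relay is at (174,238) and the shroud at (447,213). Next I'll crop closer for the rail yaw and the notch.

Run:
```python
import cv2,numpy as np
a=cv2.imread("pics/top0.png")[165:220,220:385]; b=cv2.imread("pics/scene0.png")[175:225,245:330]
a=cv2.resize(a,(792,264),interpolation=cv2.INTER_CUBIC); b=cv2.resize(b,(544,320),interpolation=cv2.INTER_CUBIC)
b=cv2.copyMakeBorder(b,0,0,0,248,cv2.BORDER_CONSTANT)
cv2.imwrite("pics/c1.png",np.vstack([a,b]))
```

```text
(no output)
```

View pics/c1.png

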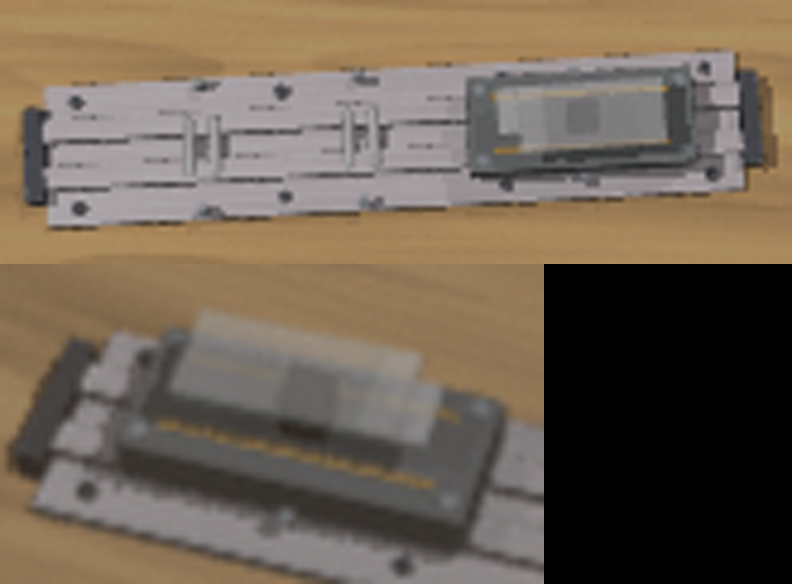

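The crop shows the label notch at the plate's left end, on the robot side (crop pixel about (508,143)). So the label end points towards rail +y. The rail base corners in the crop are (45,88), (50,228), (738,52) and (745,188).

Run:
```python
from h import *
T=lambda x,y:ray  # noqa
def w(x,y,z): return ray("top",(220+(x+.5)/4.8-.5,165+(y+.5)/4.8-.5),z)
A=[w(*p,8) for p in((45,88),(50,228),(738,52),(745,188))]
l=(A[0]+A[1])/2; r=(A[2]+A[3])/2; d=l-r
print(np.round(A),"centre",(l+r)/2,"len",np.linalg.norm(d),"yaw of y axis",np.degrees(np.arctan2(d[1],d[0])))
u=d/np.linalg.norm(d); c=(l+r)/2; print("next",c+20*u)
C=[w(*p,42) for p in((468,82),(470,172),(690,70),(695,160))]; print("carrier",np.round(C),np.mean(C,0),(np.mean(C,0)-c)@u)
P=[w(*p,69) for p in((497,93),(668,85),(668,142))]; print("plate",np.round(P),"centre",(P[0]+P[2])/2)
S=lambda x,y,z:ray("scene",(245+(x+.5)/6.4-.5,175+(y-264+.5)/6.4-.5),z)
Q=[S(*p,69) for p in((200,312),(172,392),(428,447))];print("scene plate",np.round(Q),"centre",(Q[0]+Q[2])/2)
for v in((P[0]-P[1]),(Q[2]-Q[1])): print("yaw",np.degrees(np.arctan2(v[1],v[0])),np.linalg.norm(v))
F=[S(*p,42) for p in((180,335),(503,405),(465,520),(125,435))]; print("scene carr",np.round(F),np.mean(F,0))
for n in("top","scene"):
  for nm,rc in(("box",None),):
    for th in("relay","shroud"): print(n,th,env.look_for(n,th)[:1])
```

```text
[[ 602.  236.    8.]
 [ 513.  229.    8.]
 [ 634. -205.    8.]
 [ 547. -209.    8.]] centre [574.23996539  12.76623267   8.        ] len 440.3047605486133 yaw of y axis 94.26120668000698
next [572.7538945   32.71094609   8.        ]
carrier [[ 605.  -32.   42.]
 [ 549.  -34.   42.]
 [ 616. -169.   42.]
 [ 559. -172.   42.]] [ 582.40472286 -102.06961326   42.        ] -115.12507227632977
plate [[ 594.  -49.   69.]
 [ 601. -152.   69.]
 [ 566. -152.   69.]] centre [ 580.12937347 -100.94428157   69.        ]
scene plate [[ 566. -152.   69.]
 [ 604. -146.   69.]
 [ 595.  -47.   69.]] centre [580.44551737 -99.20069431  69.        ]
yaw 93.81764314267441 103.10324337263071
yaw 95.16957285330032 99.6713102169594
scene carr [[ 560. -166.   42.]
 [ 549.  -34.   42.]
 [ 604.  -29.   42.]
 [ 612. -166.   42.]] [581.39125156 -98.87411161  42.        ]
top relay [{'box': [164.1, 233.8, 18.2, 8.7], 'conf': 0.53}]
top shroud [{'box': [426.8, 197.6, 34.1, 30.7], 'conf': 0.91}]
scene relay [{'box': [491.2, 204.9, 20.6, 17.3], 'conf': 0.54}]
scene shroud [{'box': [176.9, 142.1, 37.6, 32.7], 'conf': 0.79}]
```

{"method": "drive_tool", "body": {"motion": [{"travel": [0.0176, -0.0332, 0], "rot": [0, 0, -0.051], "claw": 1}, {"travel": [0.0176, -0.0332, 0], "rot": [0, 0, -0.051], "claw": 1}, {"travel": [0.0176, -0.0332, 0], "rot": [0, 0, -0.051], "claw": 1}, {"travel": [0.0176, -0.0332, 0], "rot": [0, 0, -0.051], "claw": 1}, {"travel": [0.0176, -0.0332, 0], "rot": [0, 0, -0.051], "claw": 1}, {"travel": [0.0176, -0.0332, 0], "rot": [0, 0, -0.051], "claw": 1}, {"travel": [0.0176, -0.0332, 0], "rot": [0, 0, -0.051], "claw": 1}, {"travel": [0.0176, -0.0332, 0], "rot": [0, 0, -0.051], "claw": 1}]}}

```text
time_s: 1.7
position: [309.7, 335.0, 304.1]
orientation: [79.9, 90.0, 40.8]
force: [0.0, -0.3, -0.0]
grip_width: 0.003
```

{"method": "drive_tool", "body": {"motion": [{"travel": [0.0176, -0.0332, 0], "rot": [0, 0, -0.051], "claw": 1}, {"travel": [0.0176, -0.0332, 0], "rot": [0, 0, -0.051], "claw": 1}, {"travel": [0.0176, -0.0332, 0], "rot": [0, 0, -0.051], "claw": 1}, {"travel": [0.0176, -0.0332, 0], "rot": [0, 0, -0.051], "claw": 1}, {"travel": [0.0176, -0.0332, 0], "rot": [0, 0, -0.051], "claw": 1}, {"travel": [0.0176, -0.0332, 0], "rot": [0, 0, -0.051], "claw": 1}, {"travel": [0.0176, -0.0332, 0], "rot": [0, 0, -0.051], "claw": 1}, {"travel": [0.0176, -0.0332, 0], "rot": [0, 0, -0.051], "claw": 1}]}}

```text
time_s: 2.5
position: [450.6, 69.2, 304.2]
orientation: [75.0, 90.0, 12.5]
force: [1.0, 0.9, 0.3]
grip_width: 0.001
```

{"method": "drive_tool", "body": {"motion": [{"travel": [0.0176, -0.0332, 0], "rot": [0, 0, -0.051], "claw": 1}, {"travel": [0.0176, -0.0332, 0], "rot": [0, 0, -0.051], "claw": 1}, {"travel": [0.0176, -0.0332, 0], "rot": [0, 0, -0.051], "claw": 1}, {"travel": [0.0176, -0.0332, 0], "rot": [0, 0, -0.051], "claw": 1}, {"travel": [0.0176, -0.0332, 0], "rot": [0, 0, -0.051], "claw": 1}, {"travel": [0.0176, -0.0332, 0], "rot": [0, 0, -0.051], "claw": 1}, {"travel": [0.0176, -0.0332, 0], "rot": [0, 0, -0.051], "claw": 1}, {"travel": [0.0176, -0.0332, 0], "rot": [0, 0, -0.051], "claw": 1}]}}

```text
time_s: 3.3
position: [591.3, -196.5, 303.9]
orientation: [83.3, 90.0, -2.6]
force: [-0.0, 0.9, 0.1]
grip_width: -0.002
```

{"method": "drive_tool", "body": {"motion": [{"travel": [0, 0, -0.03], "rot": [0, 0, 0], "claw": 1}, {"travel": [0, 0, -0.03], "rot": [0, 0, 0], "claw": 1}, {"travel": [0, 0, -0.03], "rot": [0, 0, 0], "claw": 1}, {"travel": [0, 0, -0.03], "rot": [0, 0, 0], "claw": 1}, {"travel": [0, 0, -0.03], "rot": [0, 0, 0], "claw": 1}, {"travel": [0, 0, -0.03], "rot": [0, 0, 0], "claw": 1}, {"travel": [0, 0, -0.015], "rot": [0, 0, 0], "claw": 1}, {"travel": [0, 0, -0.007], "rot": [0, 0, 0], "claw": 1}]}}

```text
time_s: 4.1
position: [590.2, -194.7, 100.5]
orientation: [-113.7, 89.9, 160.5]
force: [0.1, 0.0, -0.5]
grip_width: -0.0
```

Run:
```python
from h import *
a=snap("top","t1")[160:225,320:420]; b=snap("scene","s1")[150:240,235:365]
a=cv2.resize(a,(800,520)//np.array(2),interpolation=3) if 0 else cv2.resize(a,(400,260),interpolation=3); b=cv2.resize(b,(390,260),interpolation=3)
cv2.imwrite("pics/c2.png",np.hstack([a,b])[:,:,::-1]); s=env.read_state(); print(s["position"],s["force"])
```

```text
[ 590.73240386 -194.91242903  101.5951683 ] [0.79200196 0.33775699 0.48295804]
```

View pics/c2.png

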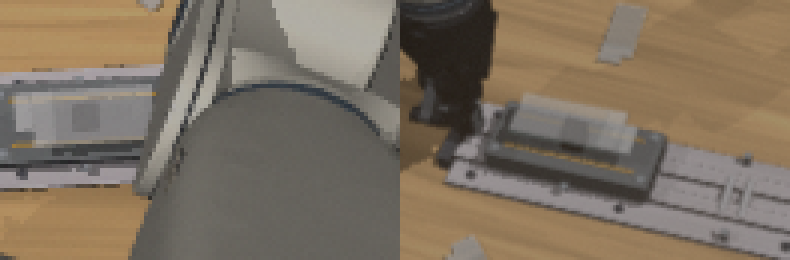

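The finger is just behind the fixture's −y end face and clear of the end block. I'll start the push gently.

{"method": "drive_tool", "body": {"motion": [{"travel": [-0.0003, 0.004, 0], "rot": [0, 0, 0], "claw": 1}, {"travel": [-0.0003, 0.004, 0], "rot": [0, 0, 0], "claw": 1}, {"travel": [-0.0003, 0.004, 0], "rot": [0, 0, 0], "claw": 1}, {"travel": [-0.0003, 0.004, 0], "rot": [0, 0, 0], "claw": 1}, {"travel": [-0.0003, 0.004, 0], "rot": [0, 0, 0], "claw": 1}, {"travel": [-0.0003, 0.004, 0], "rot": [0, 0, 0], "claw": 1}, {"travel": [-0.0003, 0.004, 0], "rot": [0, 0, 0], "claw": 1}, {"travel": [-0.0003, 0.004, 0], "rot": [0, 0, 0], "claw": 1}]}}

```text
time_s: 5.0
position: [588.5, -162.6, 102.0]
orientation: [66.6, 90.0, -19.1]
force: [1.0, -1.2, 0.5]
grip_width: 0.0
```

{"method": "drive_tool", "body": {"motion": [{"travel": [-0.0004, 0.005, 0], "rot": [0, 0, 0], "claw": 1}, {"travel": [-0.0004, 0.005, 0], "rot": [0, 0, 0], "claw": 1}, {"travel": [-0.0004, 0.005, 0], "rot": [0, 0, 0], "claw": 1}, {"travel": [-0.0004, 0.005, 0], "rot": [0, 0, 0], "claw": 1}, {"travel": [-0.0004, 0.005, 0], "rot": [0, 0, 0], "claw": 1}, {"travel": [-0.0004, 0.005, 0], "rot": [0, 0, 0], "claw": 1}, {"travel": [-0.0004, 0.005, 0], "rot": [0, 0, 0], "claw": 1}, {"travel": [-0.0004, 0.005, 0], "rot": [0, 0, 0], "claw": 1}]}}

```text
time_s: 5.8
position: [585.1, -122.5, 101.8]
orientation: [-98.8, 90.0, 175.5]
force: [1.4, -1.0, -0.8]
grip_width: 0.004
```

{"method": "drive_tool", "body": {"motion": [{"travel": [-0.0004, 0.005, 0], "rot": [0, 0, 0], "claw": 1}, {"travel": [-0.0004, 0.005, 0], "rot": [0, 0, 0], "claw": 1}, {"travel": [-0.0004, 0.005, 0], "rot": [0, 0, 0], "claw": 1}, {"travel": [-0.0004, 0.005, 0], "rot": [0, 0, 0], "claw": 1}, {"travel": [-0.0004, 0.005, 0], "rot": [0, 0, 0], "claw": 1}, {"travel": [-0.0004, 0.005, 0], "rot": [0, 0, 0], "claw": 1}, {"travel": [-0.0004, 0.005, 0], "rot": [0, 0, 0], "claw": 1}, {"travel": [-0.0004, 0.005, 0], "rot": [0, 0, 0], "claw": 1}]}}

```text
time_s: 6.6
position: [581.9, -82.5, 101.9]
orientation: [-105.5, 90.0, 168.7]
force: [1.0, -2.0, -1.0]
grip_width: 0.003
```

Run:
```python
from h import *
a=snap("top","t2")[160:225,220:420]; b=snap("scene","s2")[150:250,235:435]
a=cv2.resize(a,(800,260),interpolation=3); b=cv2.resize(b,(600,300),interpolation=3); b=cv2.copyMakeBorder(b,0,0,0,200,0)
cv2.imwrite("pics/c3.png",np.vstack([a,b])[:,:,::-1]); s=env.read_state(); print(s["position"],s["force"])
```

```text
[581.38814795 -82.06112286 101.74749991] [ 0.48699542  0.0159444  -0.00097871]
```

View pics/c3.png

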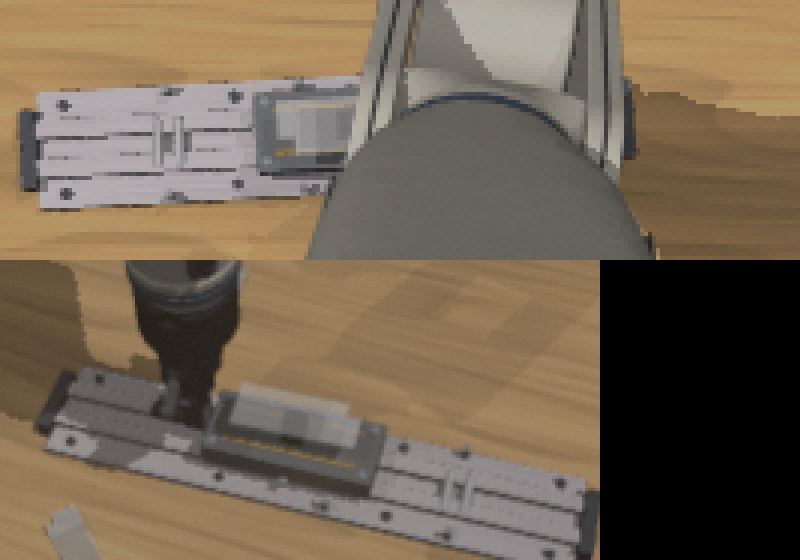

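The fixture moves with the finger and the plate stays on. Its front edge in the top crop runs from (257,93) to (258,172).

Run:
```python
from h import *
u=np.array([-.0745,.9972]);c=np.array([574.2,12.8])
for p in((257,93),(258,172)):
    w=ray("top",(220+(p[0]+.5)/4-.5,160+(p[1]+.5)/4-.5),42); print(w,(w[:2]-c)@u-70)
for p in((383,428-0),(368,487)):
    w=ray("scene",(235+(p[0]+.5)/3-.5,150+(p[1]-260+.5)/3-.5),42); print(w,(w[:2]-c)@u-70)
```

```text
[599.87355733  66.09776708  42.        ] -18.764146691434036
[541.01660431  63.63177433  42.        ] -16.83839166257654
[542.80108077  64.16092418  42.        ] -16.44366692629294
[600.46096566  69.36557031  42.        ] -15.549255229421725
```

{"method": "drive_tool", "body": {"motion": [{"travel": [-0.00015, 0.002, 0], "rot": [0, 0, 0], "claw": 1}, {"travel": [-0.00015, 0.002, 0], "rot": [0, 0, 0], "claw": 1}, {"travel": [-0.00015, 0.002, 0], "rot": [0, 0, 0], "claw": 1}, {"travel": [-0.00015, 0.002, 0], "rot": [0, 0, 0], "claw": 1}, {"travel": [-0.00015, 0.002, 0], "rot": [0, 0, 0], "claw": 1}, {"travel": [-0.00015, 0.002, 0], "rot": [0, 0, 0], "claw": 1}, {"travel": [-0.00015, 0.002, 0], "rot": [0, 0, 0], "claw": 1}, {"travel": [-0.00015, 0.002, 0], "rot": [0, 0, 0], "claw": 1}]}}

```text
time_s: 7.5
position: [580.7, -66.7, 101.9]
orientation: [-102.4, 90.0, 171.9]
force: [-1.3, -1.4, -0.5]
grip_width: 0.001
```

{"method": "drive_tool", "body": {"motion": [{"travel": [-0.0001, 0.001, 0], "rot": [0, 0, 0], "claw": 1}, {"travel": [-0.0001, 0.001, 0], "rot": [0, 0, 0], "claw": 1}, {"travel": [-0.0001, 0.001, 0], "rot": [0, 0, 0], "claw": 1}, {"travel": [-0.0001, 0.001, 0], "rot": [0, 0, 0], "claw": 1}, {"travel": [-0.0001, 0.001, 0], "rot": [0, 0, 0], "claw": 1}, {"travel": [-0.0001, 0.001, 0], "rot": [0, 0, 0], "claw": 1}, {"travel": [-0.0001, 0.001, 0], "rot": [0, 0, 0], "claw": 1}, {"travel": [-0.0001, 0.001, 0], "rot": [0, 0, 0], "claw": 1}]}}

```text
time_s: 8.3
position: [580.2, -59.8, 102.0]
orientation: [19.8, 89.9, -65.9]
force: [-0.9, -8.7, -1.0]
grip_width: -0.004
```

{"method": "drive_tool", "body": {"motion": [{"travel": [0, 0.0006, 0], "rot": [0, 0, 0], "claw": 1}, {"travel": [-0.0001, 0.0006, 0], "rot": [0, 0, 0], "claw": 1}, {"travel": [0, 0.0006, 0], "rot": [0, 0, 0], "claw": 1}, {"travel": [-0.0001, 0.0006, 0], "rot": [0, 0, 0], "claw": 1}, {"travel": [0, 0.0006, 0], "rot": [0, 0, 0], "claw": 1}, {"travel": [-0.0001, 0.0006, 0], "rot": [0, 0, 0], "claw": 1}, {"travel": [0, 0.0006, 0], "rot": [0, 0, 0], "claw": 1}, {"travel": [-0.0001, 0.0006, 0], "rot": [0, 0, 0], "claw": 1}]}}

```text
time_s: 9.1
position: [579.7, -54.0, 101.9]
orientation: [100.4, 90.0, 14.7]
force: [0.3, -2.4, -3.2]
grip_width: 0.003
```

{"method": "drive_tool", "body": {"motion": [{"travel": [0, 0.0004, 0], "rot": [0, 0, 0], "claw": 1}, {"travel": [0, 0.0004, 0], "rot": [0, 0, 0], "claw": 1}, {"travel": [0, 0.0004, 0], "rot": [0, 0, 0], "claw": 1}, {"travel": [-0.0001, 0.0004, 0], "rot": [0, 0, 0], "claw": 1}, {"travel": [0, 0.0004, 0], "rot": [0, 0, 0], "claw": 1}, {"travel": [0, 0.0004, 0], "rot": [0, 0, 0], "claw": 1}, {"travel": [-0.0001, 0.0004, 0], "rot": [0, 0, 0], "claw": 1}, {"travel": [0, 0.0004, 0], "rot": [0, 0, 0], "claw": 1}]}}

```text
time_s: 9.9
position: [579.4, -50.8, 102.0]
orientation: [110.8, 90.0, 25.0]
force: [0.7, -0.7, -0.5]
grip_width: 0.002
```

Force rose to 8.7 N on the rib, then fell to 0.7 N after another 6–9 mm, so the detent has clicked. I'll back off, rise and check.

{"method": "drive_tool", "body": {"motion": [{"travel": [0.0004, -0.005, 0], "rot": [0, 0, 0], "claw": 1}, {"travel": [0.001, -0.015, 0], "rot": [0, 0, 0], "claw": 1}, {"travel": [0, -0.02, 0.02], "rot": [0, 0, 0], "claw": 1}, {"travel": [0, -0.03, 0.035], "rot": [0, 0, 0], "claw": 1}, {"travel": [0, -0.03, 0.035], "rot": [0, 0, 0], "claw": 0}, {"travel": [0, -0.03, 0.035], "rot": [0, 0, 0], "claw": 0}, {"travel": [0, 0, 0.025], "rot": [0, 0, 0], "claw": 0}, {"travel": [0, 0, 0], "rot": [0, 0, 0], "claw": 0}]}}

```text
time_s: 10.7
position: [582.2, -183.7, 256.1]
orientation: [67.2, 89.6, -18.7]
force: [0.2, 0.4, -0.5]
grip_width: 0.681
```

Run:
```python
from h import *
a=snap("top","t3")[160:225,220:380]; b=snap("scene","s3")[165:255,270:450]
for n in("top","scene"):
    for th,z in(("carrier",18),("next_station",18),("plate",64)):
        for p in env.spot_point(n,th)[:2]: print(n,th,round(p["conf"],2),np.round(ray(n,p["centre"],z)))
a=cv2.resize(a,(640,260),interpolation=3); b=cv2.resize(b,(640,320),interpolation=3)
cv2.imwrite("pics/c4.png",np.vstack([a,b])[:,:,::-1]); s=env.read_state(); print(s["position"],s["orientation"])
```

```text
top carrier 0.79 [571.  40.  18.]
top next_station 0.64 [573.  29.  18.]
top plate 0.63 [ 424. -126.   64.]
top plate 0.59 [558.  31.  64.]
scene carrier 0.8 [574.  27.  18.]
scene next_station 0.55 [576.  24.  18.]
scene next_station 0.47 [ 533. -414.   18.]
scene plate 0.93 [565.  33.  64.]
scene plate 0.71 [ 740. -121.   64.]
[ 580.36659045 -180.48191615  250.71249588] [-112.35401793   89.87868371  161.92042985]
```

View pics/c4.png

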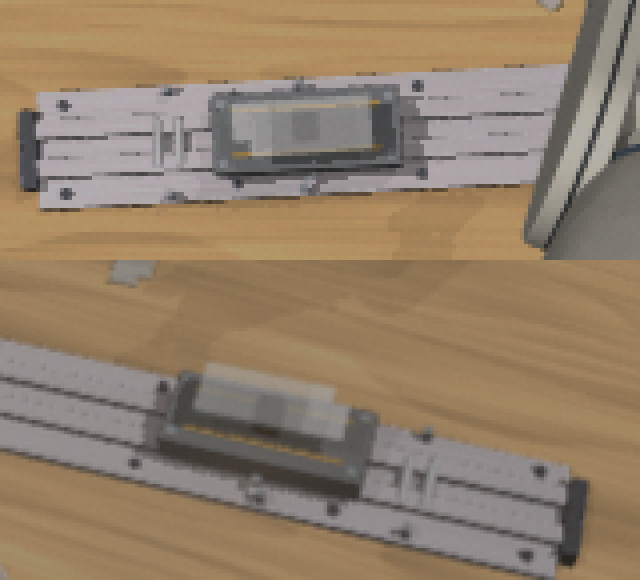

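The fixture now covers the next station's fins, and the far pair at (168,140) in the crop is clear. The plate is still on the post, with its corners in the top crop at about (228,105), (370,95), (370,150) and (232,158).

Run:
```python
from h import *
u=np.array([-.0745,.9972]);c=np.array([574.2,12.8])
T=lambda p,z:ray("top",(220+(p[0]+.5)/4-.5,160+(p[1]+.5)/4-.5),z)
S=lambda p,z:ray("scene",(270+(p[0]+.5)*9/32-.5,165+(p[1]-260+.5)*9/32-.5),z)
for nm,f,P in(("top",T,((210,95),(215,175),(400,85),(400,163))),("scene",S,((375,413),(360,478),(180,372),(160,433)))):
    W=np.array([f(p,42) for p in P]); m=W.mean(0); print(nm,"carrier",np.round(W).tolist(),m,(m[:2]-c)@u)
for nm,f,P in(("top",T,((228,105),(370,95),(370,150),(232,158))),("scene",S,((205,363),(193,410),(340,440),(352,407)))):
    W=np.array([f(p,69) for p in P]); print(nm,"plate",np.round(W).tolist(),(W[0]+W[2])/2,W.mean(0))
```

```text
top carrier [[598.0, 101.0, 42.0], [538.0, 95.0, 42.0], [608.0, -40.0, 42.0], [550.0, -41.0, 42.0]] [573.37340275  28.92940437  42.        ] 16.14582353493337
scene carrier [[538.0, 95.0, 42.0], [591.0, 100.0, 42.0], [550.0, -42.0, 42.0], [603.0, -37.0, 42.0]] [570.64108349  29.07222417  42.        ] 16.491801221021507
top plate [[586.0, 84.0, 69.0], [595.0, -18.0, 69.0], [555.0, -18.0, 69.0], [547.0, 80.0, 69.0]] [570.52617778  33.0328611   69.        ] [570.93090235  32.19951685  69.        ]
scene plate [[556.0, -21.0, 69.0], [595.0, -15.0, 69.0], [585.0, 82.0, 69.0], [557.0, 82.0, 69.0]] [570.61924093  30.3486575   69.        ] [573.43601142  31.75837101  69.        ]
```

{"method": "drive_tool", "body": {"motion": [{"travel": [-0.0012, 0.0266, 0], "rot": [0, 0, 0.002], "claw": 0}, {"travel": [-0.0012, 0.0266, 0], "rot": [0, 0, 0.002], "claw": 0}, {"travel": [-0.0012, 0.0266, 0], "rot": [0, 0, 0.002], "claw": 0}, {"travel": [-0.0012, 0.0266, 0], "rot": [0, 0, 0.002], "claw": 0}, {"travel": [-0.0012, 0.0266, 0], "rot": [0, 0, 0.002], "claw": 0}, {"travel": [-0.0012, 0.0266, 0], "rot": [0, 0, 0.002], "claw": 0}, {"travel": [-0.0012, 0.0266, 0], "rot": [0, 0, 0.002], "claw": 0}, {"travel": [-0.0012, 0.0266, 0], "rot": [0, 0, 0.002], "claw": 0}]}}

```text
time_s: 11.9
position: [570.8, 33.2, 251.3]
orientation: [-91.9, 89.9, -176.7]
force: [-0.6, 0.3, -0.2]
grip_width: 0.995
```

{"method": "drive_tool", "body": {"motion": [{"travel": [0, 0, -0.025], "rot": [0, 0, 0], "claw": 0}, {"travel": [0, 0, -0.025], "rot": [0, 0, 0], "claw": 0}, {"travel": [0, 0, -0.025], "rot": [0, 0, 0], "claw": 0}, {"travel": [0, 0, -0.02], "rot": [0, 0, 0], "claw": 0}, {"travel": [0, 0, -0.015], "rot": [0, 0, 0], "claw": 0}, {"travel": [0, 0, -0.01], "rot": [0, 0, 0], "claw": 0}, {"travel": [0, 0, -0.01], "rot": [0, 0, 0], "claw": 0}, {"travel": [0, 0, 0], "rot": [0, 0, 0], "claw": 0}]}}

```text
time_s: 12.7
position: [570.7, 31.9, 120.9]
orientation: [-92.6, 89.9, -177.4]
force: [-0.3, -0.4, 0.0]
grip_width: 0.997
```

Run:
```python
from h import *
b=snap("scene","s4")[125:245,270:430]
cv2.imwrite("pics/c5.png",cv2.resize(b,(800,600),interpolation=3)[:,:,::-1]); s=env.read_state(); print(s["position"],s["orientation"],s["force"])
```

```text
[571.11885636  31.88985621 121.66867654] [ -92.48776309   89.96868886 -177.32974344] [ 0.29759983 -0.58421792  0.91242208]
```

View pics/c5.png

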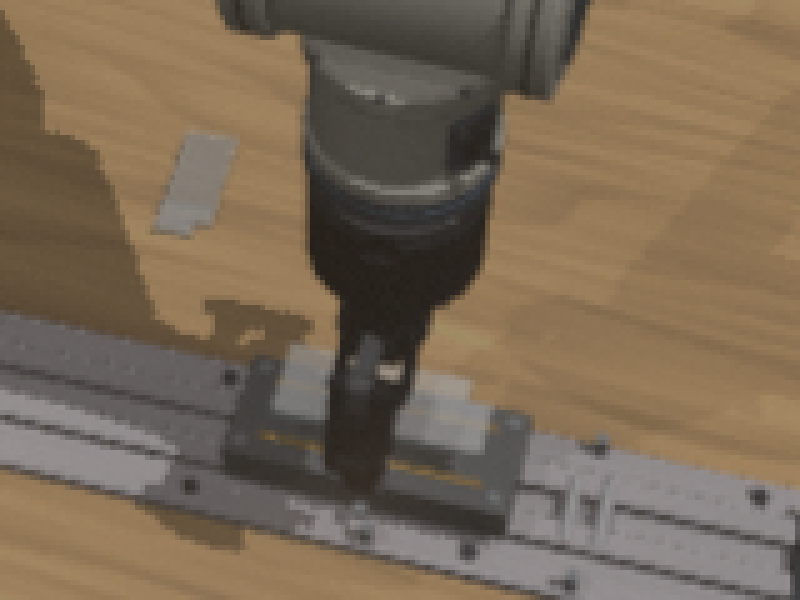

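The fingers straddle the plate with no contact force. I'll go 3 mm lower and close.

{"method": "drive_tool", "body": {"motion": [{"travel": [0, 0, -0.003], "rot": [0, 0, 0], "claw": 0}, {"travel": [0, 0, 0], "rot": [0, 0, 0], "claw": 0.3}, {"travel": [0, 0, 0], "rot": [0, 0, 0], "claw": 0.45}, {"travel": [0, 0, 0], "rot": [0, 0, 0], "claw": 0.6}, {"travel": [0, 0, 0], "rot": [0, 0, 0], "claw": 1}, {"travel": [0, 0, 0], "rot": [0, 0, 0], "claw": 1}, {"travel": [0, 0, 0], "rot": [0, 0, 0], "claw": 1}, {"travel": [0, 0, 0], "rot": [0, 0, 0], "claw": 1}], "newtons": 40}}

```text
time_s: 13.55
position: [571.3, 31.9, 119.5]
orientation: [86.5, 90.0, 1.7]
force: [-1.4, -0.2, 5.7]
grip_width: 0.453
```

{"method": "drive_tool", "body": {"motion": [{"travel": [0, 0, 0.005], "rot": [0, 0, 0], "claw": 1}, {"travel": [0, 0, 0.015], "rot": [0, 0, 0], "claw": 1}, {"travel": [0, 0, 0.03], "rot": [0, 0, 0], "claw": 1}, {"travel": [0, 0, 0.035], "rot": [0, 0, 0], "claw": 1}, {"travel": [0, 0, 0.035], "rot": [0, 0, 0], "claw": 1}, {"travel": [0, 0, 0.035], "rot": [0, 0, 0], "claw": 1}, {"travel": [0, 0, 0.03], "rot": [0, 0, 0], "claw": 1}, {"travel": [0, 0, 0.015], "rot": [0, 0, 0], "claw": 1}]}}

```text
time_s: 14.35
position: [571.9, 31.9, 323.2]
orientation: [86.8, 89.7, 2.0]
force: [0.8, 0.2, -0.0]
grip_width: 0.453
```

Run:
```python
from h import *
b=snap("scene","s5")[85:245,270:430]
cv2.imwrite("pics/c6.png",cv2.resize(b,(600,600),interpolation=3)[:,:,::-1]); s=env.read_state(); print(s["position"],s["orientation"],s["force"],s["q"],s["grip_width"])
```

```text
[572.58797087  31.9380855  324.62000088] [86.85174821 89.5764552   2.00916931] [1.49005479 0.32641421 1.55399854] [ 2.00354073e+00  1.84328027e+01  9.92055359e+01  4.71504946e-05
  6.19381166e+01 -3.15390240e+00] 0.4527028380101355
```

View pics/c6.png

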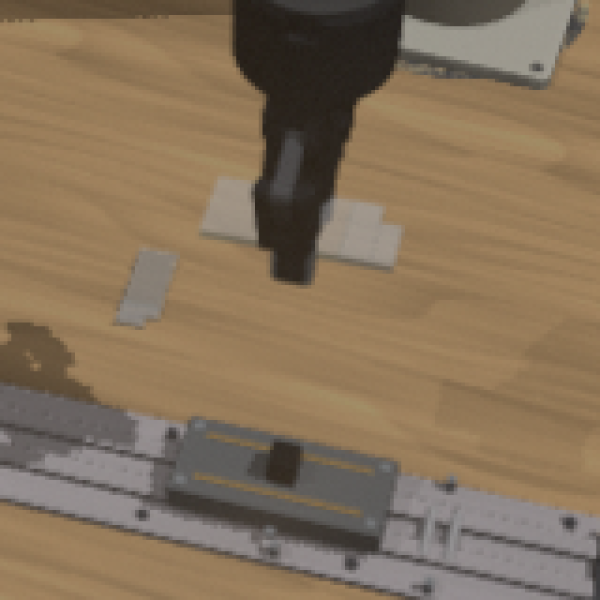

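The plate is held level with its notch at crop pixel (395,225), the label end at +y on the robot side. The post is bare and the fixture is still at its station. Next I'll yaw the label end towards the robot and then pitch it up.

{"method": "drive_tool", "body": {"motion": [{"travel": [0, 0, 0], "rot": [0, 0, 0.06], "claw": 1}, {"travel": [0, 0, 0], "rot": [0, 0, 0.12], "claw": 1}, {"travel": [0, 0, 0], "rot": [0, 0, 0.12], "claw": 1}, {"travel": [0, 0, 0], "rot": [0, 0, 0.12], "claw": 1}, {"travel": [0, 0, 0], "rot": [0, 0, 0.12], "claw": 1}, {"travel": [0, 0, 0], "rot": [0, 0, 0.12], "claw": 1}, {"travel": [0, 0, 0], "rot": [0, 0, 0.12], "claw": 1}, {"travel": [0, 0, 0], "rot": [0, 0, 0.12], "claw": 1}]}}

```text
time_s: 15.2
position: [570.7, 31.9, 318.8]
orientation: [-144.8, 90.0, -177.8]
force: [0.0, -0.1, -0.1]
grip_width: 0.46
```

{"method": "drive_tool", "body": {"motion": [{"travel": [0, 0, 0], "rot": [0, 0, 0.12], "claw": 1}, {"travel": [0, 0, 0], "rot": [0, 0, 0.12], "claw": 1}, {"travel": [0, 0, 0], "rot": [0, 0, 0.12], "claw": 1}, {"travel": [0, 0, 0], "rot": [0, 0, 0.12], "claw": 1}, {"travel": [0, 0, 0], "rot": [0, 0, 0.104], "claw": 1}, {"travel": [0, 0, 0], "rot": [0, 0, 0], "claw": 1}, {"travel": [0, 0, 0], "rot": [0, 0.06, 0], "claw": 1}, {"travel": [0, 0, 0], "rot": [0, 0.1, 0], "claw": 1}]}}

```text
time_s: 16.0
position: [570.3, 31.9, 319.4]
orientation: [180.0, 80.7, 180.0]
force: [-0.1, 0.2, -1.5]
grip_width: 0.455
```

{"method": "drive_tool", "body": {"motion": [{"travel": [0, 0, 0], "rot": [0, 0.11, 0], "claw": 1}, {"travel": [0, 0, 0], "rot": [0, 0.11, 0], "claw": 1}, {"travel": [0, 0, 0], "rot": [0, 0.11, 0], "claw": 1}, {"travel": [0, 0, 0], "rot": [0, 0.11, 0], "claw": 1}, {"travel": [0, 0, 0], "rot": [0, 0.11, 0], "claw": 1}, {"travel": [0, 0, 0], "rot": [0, 0.11, 0], "claw": 1}, {"travel": [0, 0, 0], "rot": [0, 0.11, 0], "claw": 1}, {"travel": [0, 0, 0], "rot": [0, 0.1, 0], "claw": 1}]}}

```text
time_s: 16.8
position: [571.4, 31.9, 318.8]
orientation: [-180.0, 30.7, -180.0]
force: [-0.5, 0.4, -0.9]
grip_width: 0.461
```

{"method": "drive_tool", "body": {"motion": [{"travel": [0, 0, 0], "rot": [0, 0, 0], "claw": 1}, {"travel": [0, 0, 0], "rot": [0, 0, 0], "claw": 1}, {"travel": [0, 0, 0], "rot": [0, 0, 0], "claw": 1}, {"travel": [0, 0, 0], "rot": [0, 0, 0], "claw": 1}, {"travel": [0, 0, 0], "rot": [0, 0, 0], "claw": 1}, {"travel": [0, 0, 0], "rot": [0, 0, 0], "claw": 1}, {"travel": [0, 0, 0], "rot": [0, 0, 0], "claw": 1}, {"travel": [0, 0, 0], "rot": [0, 0, 0], "claw": 1}]}}

```text
time_s: 17.6
position: [571.1, 31.9, 319.0]
orientation: [179.8, 31.0, -180.0]
force: [-0.0, -0.3, -0.3]
grip_width: 0.449
```

Run:
```python
from h import *
from scipy.spatial.transform import Rotation as Ro
b=snap("scene","s6")[60:240,250:430]; a=snap("top","t6")[110:260,200:400]
a=cv2.resize(a,(400,300),interpolation=3); b=cv2.resize(b,(400,400),interpolation=3)
cv2.imwrite("pics/c7.png",np.hstack([b,cv2.copyMakeBorder(a,0,100,0,0,0)])[:,:,::-1]); s=env.read_state()
R=Ro.from_euler("xyz",s["orientation"],degrees=True).as_matrix(); print(np.round(R,2)); print(np.round(s["position"]),np.round(s["force"],1),np.round(s["q"],1),s["grip_width"],"grasp pt",np.round(s["position"]+54*R[:,0]))
```

```text
[[-0.86 -0.    0.51]
 [-0.    1.    0.  ]
 [-0.51  0.   -0.86]]
[571.  32. 319.] [-0.  -0.8 -1.2] [  1.5  41.8  76.1   1.5 121.1 -88.6] 0.45557651918079106 grasp pt [525.  32. 291.]
```

View pics/c7.png

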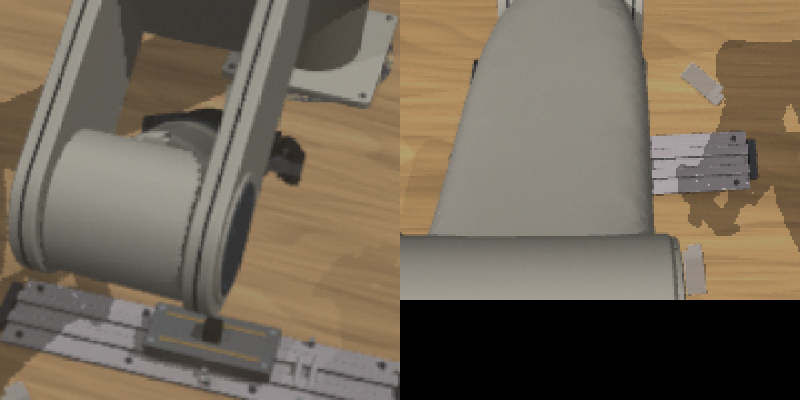

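The arm hides the plate, which the grip width (0.456) says is still held. I'll swing the whole pose to the right about the base so the scene camera sees it from the side.

{"method": "drive_tool", "body": {"motion": [{"travel": [-0.003, -0.012, 0], "rot": [0, 0, -0.022], "claw": 1}, {"travel": [-0.0064, -0.0224, 0], "rot": [0, 0, -0.0436], "claw": 1}, {"travel": [-0.0064, -0.0224, 0], "rot": [0, 0, -0.0436], "claw": 1}, {"travel": [-0.0064, -0.0224, 0], "rot": [0, 0, -0.0436], "claw": 1}, {"travel": [-0.0064, -0.0224, 0], "rot": [0, 0, -0.0436], "claw": 1}, {"travel": [-0.0064, -0.0224, 0], "rot": [0, 0, -0.0436], "claw": 1}, {"travel": [-0.0064, -0.0224, 0], "rot": [0, 0, -0.0436], "claw": 1}, {"travel": [-0.0064, -0.0224, 0], "rot": [0, 0, -0.0436], "claw": 1}]}}

```text
time_s: 18.5
position: [522.6, -138.6, 318.9]
orientation: [179.8, 31.0, 161.1]
force: [-0.2, 0.6, -0.9]
grip_width: 0.459
```

{"method": "drive_tool", "body": {"motion": [{"travel": [-0.0064, -0.0224, 0], "rot": [0, 0, -0.0436], "claw": 1}, {"travel": [-0.0064, -0.0224, 0], "rot": [0, 0, -0.0436], "claw": 1}, {"travel": [-0.0064, -0.0224, 0], "rot": [0, 0, -0.0436], "claw": 1}, {"travel": [-0.0064, -0.0224, 0], "rot": [0, 0, -0.0436], "claw": 1}, {"travel": [-0.0064, -0.0224, 0], "rot": [0, 0, -0.0436], "claw": 1}, {"travel": [-0.003, -0.012, 0], "rot": [0, 0, -0.022], "claw": 1}, {"travel": [0, 0, 0], "rot": [0, 0, 0], "claw": 1}, {"travel": [0, 0, 0], "rot": [0, 0, 0], "claw": 1}]}}

```text
time_s: 19.3
position: [488.3, -260.7, 318.8]
orientation: [179.8, 31.0, 147.5]
force: [-0.9, -0.5, 0.0]
grip_width: 0.455
```

Run:
```python
from h import *
from scipy.spatial.transform import Rotation as Ro
im=snap("scene","s7"); s=env.read_state(); R=Ro.from_euler("xyz",s["orientation"],degrees=True).as_matrix()
g=s["position"]+54*R[:,0]; c=proj("scene",g)[0]; print(c, g, s["grip_width"], R.round(2).tolist())
x,y=max(0,int(c[0])-60),max(0,int(c[1])-60); b=cv2.resize(im[y:y+120,x:x+120],(400,400),interpolation=3)
f=cv2.resize(im[170:270,270:370],(400,400),interpolation=3)
cv2.imwrite("pics/c8.png",np.hstack([b,f])[:,:,::-1])
```

```text
[252.31409144  70.68941577] [ 449.4380898  -235.4042674   291.09760379] 0.4572089524195094 [[-0.72, 0.54, 0.44], [0.46, 0.84, -0.27], [-0.51, 0.0, -0.86]]
```

View pics/c8.png

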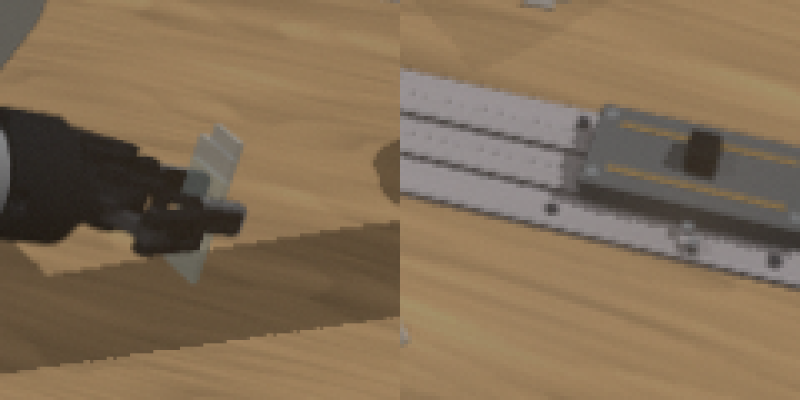

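The picture shows the plate steep in the jaws with its notched end up (notch near crop pixel (207,137)). The fixture with its bare post is at the station. One last numeric check on the fixture, then I hand in.

Run:
```python
from h import *
a=cv2.imread("pics/s3.png",0); b=cv2.imread("pics/s7.png",0); t=b[220:240,310:380]  # fixture front lower edge/rail
r=cv2.matchTemplate(a[215:245,300:390],t,cv2.TM_CCOEFF_NORMED); print("shift px",np.array(cv2.minMaxLoc(r)[3])-[10,5],r.max())
for th in("relay","shroud"): print(th,[p["box"] for p in env.look_for("scene",th)[:1]])
s=env.read_state(); print(s["time_s"],s["grip_width"]); env.job_done()
```

```text
shift px [0 0] 0.9992122
relay [[489.8, 203.3, 20.2, 19.7]]
shroud [[173.2, 141.7, 41.9, 34.6]]
19.45 0.456464898868269
the job is handed in; nothing more can be done
```

The job is done and handed in at 19.5 s of the 54 s allowed. I pushed the fixture with the plate still on it and clicked it into the next station. Then I lifted the plate off and tilted it with its label end up, and it is still held that way.

**Push:** the force rose to 8.7 N on the rib, then fell to 0.7 N by about 9 mm further on, which fits the detent clicking in. I did not push again to confirm. My pixel measurements put the fixture's centre 3.5 to 4 mm short of the station. A check part-way through the push was about 3 mm short in the same way, so I took this as measurement bias and relied on the force.

**Plate:** it is held at 40 N, and the grip opening stayed steady at about 0.456. Its centre is about 22 cm above where it lay, and it slopes at about 59°. The last picture shows the notched end uppermost. I swung the arm about 30° to the right of the rail so the scene camera could see this.

**Surroundings:** comparing pictures showed no shift of the fixture after it clicked in. The relay and shroud were found within a few pixels of where they started.

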